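# Fit the sample post and hold the telescopic arm at its second stop

## Robot

A 6-joint arm with a two-finger parallel gripper is mounted at the origin on the work surface. World frame = base frame: x ahead of the robot, y to its left, z up, the work surface at z = 0. Lengths are in m, angles in rad, forces in N, time in s.
With the tool pointing down it reaches from about 0.375 to 0.9 m from the base axis. Payload 3.1 kg.
Tool frame: the origin (TCP) lies at the very end of the fingers, on their centre line; the grasp point (between the pads) lies 19 mm behind it; z points along the fingers, y is the direction in which the jaws open and shut (so a half turn about z gives the same grasp; the last joint's range is limited). The gripper opens to 87 mm and grips with 3 to 60 N. Pads are 19 mm wide; open, the fingers measure 117 mm over their backs; the gripper's body (75 mm by 190 mm) begins 51 mm behind the grasp point.
Start: joints at [-0.178, 0.527, 1.433, -0, 1.181, -0.178], TCP at [0.625, 0, 0.223] pointing down, gripper open.
Joint ranges: [-3.08, 3.08], [-0.75, 2.2], [0.22, 2.44], [-1.43, 4.57], [0, 2.65], [-2.85, 2.85]. Speed limits (rad/s): [2.79, 2.79, 3.14, 3.14, 3.14, 3.14].

## Interface

Orientations are given as a unit quaternion [x, y, z, w].
In Python, from rig import robot gives the robot as it stands.
- The arm moves only by the tool arm_command, never from a script. Its argument "targets" is a list of rows, each a list of 5 numbers: the shift along the tool's x, y, z in cm, then the turn about the tool's z in rad, then the finger opening in cm, from 0 to 8.7. In form: [[dx, dy, dz, spin, hand], ...]. A call has 1 to 5 rows; each row is the pose to reach, as a shift and turn from the pose commanded when the call began, along the tool's axes at that moment; what a row does not reach only later rows make up. A row lasts 1/8 s, in which the tool goes at most 62.5 mm and 10.7 degrees, less where a joint would pass 70% of its speed; a pose out of reach is approached as far as the arm can. A call with a gripper value outside its range is refused whole. The fingers move at their own pace and stop on an object; "newtons" is the grip in N (left out, the last holds). Time passes only in rows, so rows that repeat a pose let the fingers close. It gives the time, the measured TCP pose, the force and the opening at its end, in the units of the state.
- robot.get_obs(): the state, without advancing time (a new reading comes with each control period).
- robot.camera(name): name is "scene" or "side" or "wrist"; returns (picture, depth): 400x640x3 uint8, red, green, blue; 400x640 float32, m along the optical axis (not along the pixel's ray), 0 where there is no reading.
- robot.camera_model(name): a dict with "mtx" (3x3 intrinsics, pixels), "k1" (the pictures are not rectified: a ray, as slopes to the right and down, at radius r is drawn at 1 + k1 r^2 times it, then the intrinsics apply), "extrinsics" (4x4, takes a point from world to camera coordinates). Camera axes: x right, y up, looking along -z (the intrinsics and any distortion apply to the point x, -y, -z); pixel columns grow to the right and rows downward; lengths in m; the calibration is good to about 2 mm. A picture is of the moment at which its call begins: read the wrist's pose just before it. camera_model takes no time and is no camera call; for the wrist camera it gives the pose at the moment of the call.
- robot.hand_in(): hands the job in, once; it reports no verdict.
The state is a dict: "time": time; "q": joint angles; "joint_velocities": joint speeds; "joint_torque": joint torques, N m; "position": TCP position; "tool_rot": TCP orientation; "ft_force": force on the tool from outside, world axes, zero at the start; "moment": the same for the moment, N m; "grip_width": finger opening in m.
Only numpy, scipy, OpenCV 4.12 (cv2) and the standard library are available. Lean on these libraries where they do the work, as an engineer would, in place of code of your own. Each camera call takes 0.05 s, during which the arm holds its last target.

## Task

Take the tall post that carries the mineral sample out of the wooden rack and slide its stem fully home in the socket of the telescopic specimen arm. Then press the arm's release button fully down, and after that pull the arm out by its handle, past the first click stop to the second stop, so that the sample stands in front of the lens. Finish while still holding the handle there with the arm fully out against its return spring; leave the short bare post, the lens cap and the blower where they are.

Things in the scene. Friction and masses are not known exactly. Their poses are not given: they have to be found in the camera images.
- stage: Fixed bench unit. Origin on the table under the mouth of the dark outer tube, which runs along the unit's +x (36 mm wide, 130 mm long, top 50 mm above the table). The inner aluminium tube pulls out along the unit's -x, roughly towards the robot; z up. A camera with lens is fixed on the same unit, centred 112 mm to -x and 160 to 460 mm to -y of the origin, 160 mm high.
- button_top (a point): Centre of the top face of the release button: a plain round aluminium button of 28 mm diameter on top of the outer tube, 30 mm behind the mouth; its top is 62 mm above the table when up. It is pushed straight down, against about 3 N of friction, for 8 mm, and stays down when let go. Its bezel top is at 52 mm.
- release (a joint): How far the release button is pushed in: 0 up (arm locked, it gives only about 2 mm), 0.008 m fully down (arm free); it must be more than 0.006.
- telescope (a joint): How far the inner tube is out (m): 0 home, 0.070 at the second stop, the hard end of travel. At 0.030 to 0.040 is the first stop, a spring click taking about 4 N more to pull through. A return spring pulls home with 2 N at 0, 3.4 N at 0.070, so if let go it runs back to the first stop. One black band on the tube is level with the mouth at the first stop, the other at the second.
- handle_mid (a point): Centre of the handle on the free end of the inner tube: an upright black block, 18 mm along the unit's x, 22 mm along its y, 58 mm high, axes as the unit's. This point is 73 mm above the table (block from 44 to 102 mm), 112 mm in front of the tube mouth when the arm is home. The socket lies 70 mm behind it.
- socket_mouth (a point): Centre of the mouth of the socket, a dark steel block 40 x 40 mm on the inner tube between handle and tube mouth, its top 56 mm above the table. The round upright hole is 16 mm wide, 33 mm deep, with a 2 mm chamfer. It moves with the arm.
- sample_mid (a point): Centre of the aluminium collar of the sample post, the taller post, with cork disc and brassy crystal on top. Collar 24 mm diameter, 46 mm high; below it a steel stem, 14 mm diameter, 30 mm long (its foot is 53 mm below this point); crystal tip about 40 mm above it. 60 to 130 g. z is up along the post. Seated, this point is 23 mm above the socket mouth.
- rack: Fixed wooden parking rack, 150 x 45 x 36 mm, its long side along its x; origin at the centre of its underside. Two holes like the socket's, at x = -45 and +45 mm; either may hold the sample post, the other holds the bare post. Collars rest on its top.
- bare_mid (a point): Centre of the collar of the short bare post (bystander): collar 24 mm diameter and only 26 mm high, nothing on top.
- cap_mid (a point): Centre of a black lens cap lying on the table (bystander), 68 mm diameter, 9 mm high.
- blower_mid (a point): Centre, half-way up, of a black rubber dust blower standing upright (bystander), 60 mm diameter, 110 mm high with a thin nozzle.

How it is judged:
By the outcome, as a careful person would: the job done as asked, in the order asked, and still so for the second after the job is handed in, while the arm keeps its last pose, push and grip.
It also fails if it takes over 64 s, if anything falls off the work surface, if the arm or the gripper's body presses on something with over 40 N, if the wrist force passes 120 N, or if a joint passes its speed limit or range.

## Working session

There is one attempt and no reset: what is moved stays moved. The work goes in short steps, Python scripts to look and compute and a tool call to move; the robot and the scene stay as the last step left them, time stands still between calls to the robot, and variables do not carry over. Pictures are saved under pics/ and viewed, and the job is handed in when it is done.

Besides the shell and the picture viewer there is one more tool, called after "Request:" as name(argument=value, ...), one argument or row to a line, values as JSON. arm_command: Moves the arm, as the interface text tells. Its arguments: {"type":"object","properties":{"targets":{"type":"array","items":{"type":"array","items":{"type":"number"}}},"newtons":{"type":"number"}},"required":["targets"]}

```bash
mkdir -p pics; ls
cat > h.py <<'E'
import numpy as np, cv2
from rig import robot
def snap(name,tag):
    m=robot.camera_model(name); p,d=robot.camera(name)
    cv2.imwrite(f'pics/{tag}.png',cv2.cvtColor(p,cv2.COLOR_RGB2BGR)); np.savez(f'pics/{tag}.npz',p=p,d=d,mtx=m['mtx'],k1=m['k1'],E=m['extrinsics'])
    return p,d,m
def load(tag):
    z=np.load(f'pics/{tag}.npz'); return z['p'],z['d'],dict(mtx=z['mtx'],k1=float(z['k1']),extrinsics=z['E'])
def ray(m,u,v):
    K=np.array(m['mtx']);n=cv2.undistortPoints(np.array([[[u,v]]],float),K,np.array([m['k1'],0,0,0.]))[0,0]
    E=np.array(m['extrinsics']);R=E[:3,:3];o=-R.T@E[:3,3]
    return o,R.T@np.array([n[0],-n[1],-1.])
def plane(m,u,v,z):
    o,d=ray(m,u,v);return o+d*(z-o[2])/d[2]
def cloud(m,d):
    K=np.array(m['mtx']);h,w=d.shape;g=np.stack(np.meshgrid(np.arange(w),np.arange(h)),-1).reshape(-1,1,2).astype(float)
    n=cv2.undistortPoints(g,K,np.array([m['k1'],0,0,0.])).reshape(h,w,2)
    E=np.array(m['extrinsics']);R=E[:3,:3];o=-R.T@E[:3,3]
    c=np.stack([n[...,0]*d,-n[...,1]*d,-d],-1);W=c@R+o;W[d==0]=np.nan
    return W
def proj(m,P):
    E=np.array(m['extrinsics']);c=E[:3,:3]@np.array(P)+E[:3,3];x,y=c[0]/-c[2],-c[1]/-c[2];f=1+m['k1']*(x*x+y*y)
    K=np.array(m['mtx']);return K[0,0]*x*f+K[0,2],K[1,1]*y*f+K[1,2]
E
python3 - <<'E'
from h import *
np.set_printoptions(precision=4,suppress=True)
for n in['scene','side','wrist']:
    p,d,m=snap(n,n+'0');print(n,m)
print(robot.get_obs())
E
```

```text
pics
scene {'mtx': array([[507.4673,   0.    , 322.3079],
       [  0.    , 507.4673, 197.5413],
       [  0.    ,   0.    ,   1.    ]]), 'k1': -0.00648339708630713, 'extrinsics': array([[ 0.6207,  0.7838,  0.0181, -0.4654],
       [-0.4256,  0.3174,  0.8475,  0.1235],
       [ 0.6585, -0.5337,  0.5306, -1.2079],
       [ 0.    ,  0.    ,  0.    ,  1.    ]])}
side {'mtx': array([[476.4109,   0.    , 313.3633],
       [  0.    , 476.4109, 194.5006],
       [  0.    ,   0.    ,   1.    ]]), 'k1': -0.07021118302121424, 'extrinsics': array([[-0.9995, -0.0287, -0.0135,  0.5535],
       [ 0.0092, -0.6711,  0.7413,  0.0418],
       [-0.0303,  0.7408,  0.671 , -0.9062],
       [ 0.    ,  0.    ,  0.    ,  1.    ]])}
wrist {'mtx': array([[296.5077,   0.    , 320.2868],
       [  0.    , 296.5077, 200.4241],
       [  0.    ,   0.    ,   1.    ]]), 'k1': -0.04758504326389857, 'extrinsics': array([[ 1.    , -0.0001, -0.0017, -0.6241],
       [-0.0004,  0.953 , -0.3028,  0.0352],
       [ 0.0016,  0.3028,  0.953 , -0.3922],
       [ 0.    ,  0.    ,  0.    ,  1.    ]])}
{'time': 0.15, 'q': array([-0.1785,  0.5282,  1.4336, -0.    ,  1.1814, -0.1785]), 'joint_velocities': array([-0.0005, -0.0019, -0.0042,  0.0003,  0.    ,  0.0002]), 'joint_torque': array([  0.0009, -44.0429, -17.6842,   0.0634,   0.0553,  -0.0001]), 'position': array([0.6245, 0.0001, 0.2218]), 'tool_rot': array([ 0.7071,  0.7071, -0.0005, -0.0007]), 'ft_force': array([-0.2771,  0.3819, -0.8302]), 'moment': array([-0.0319, -0.0223, -0.0117]), 'grip_width': 0.08717042075189677}
```

View pics/scene0.png

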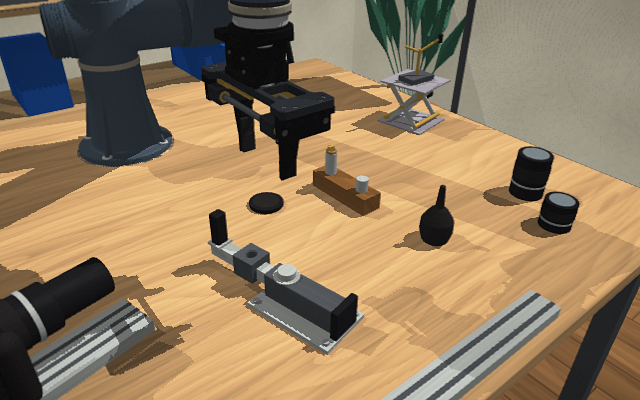

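View pics/side0.png

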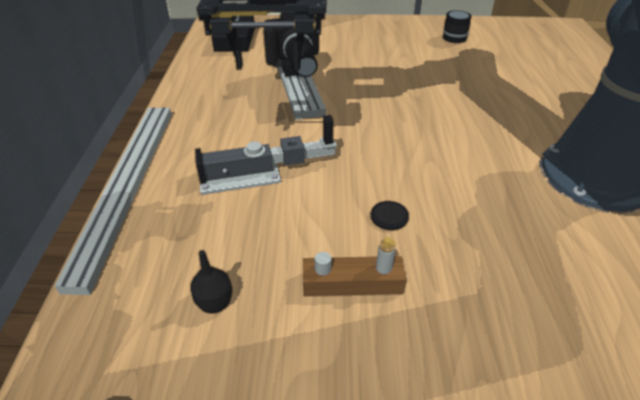

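View pics/wrist0.png

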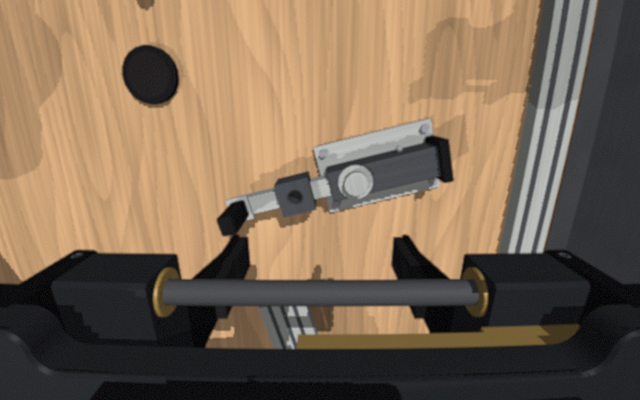

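The scene view shows the sample post at about (331,160) in the rack's near-robot hole and the bare post at (362,184). The wrist view shows the button at (355,182), the socket hole at (295,196) and the handle at (233,217). Next I'll measure these.

Run:
```python
from h import *
np.set_printoptions(precision=4,suppress=True)
p,d,m=load('wrist0')
print('btn',plane(m,355,182,.062),'sock',plane(m,295,196,.056))
for tag in ['wrist0','scene0','side0']:
    p,d,m=load(tag);W=cloud(m,d);hsv=cv2.cvtColor(p,cv2.COLOR_RGB2HSV)
    H,S,V=[hsv[...,i].astype(int) for i in range(3)]
    box=(W[...,0]>.3)&(W[...,0]<1.0)&(abs(W[...,1])<.5)
    def rep(n,mask,minA=15):
        k,l,st,c=cv2.connectedComponentsWithStats(mask.astype(np.uint8))
        for i in range(1,k):
            if st[i,4]>minA:
                w=W[l==i];w=w[~np.isnan(w[:,0])]
                if len(w)<5: continue
                r=cv2.minAreaRect(np.float32(w[:,:2]))
                print(tag,n,'px',c[i].round(1),st[i],'med',np.median(w,0),'lo',np.percentile(w,3,0),'hi',np.percentile(w,97,0),'rect',np.round(r[0],4),np.round(r[1],4),round(r[2],1))
    Z=W[...,2]
    rep('above',box&(Z>.025)&(Z<.17))
    rep('btn',box&(abs(Z-.062)<.004)&(S<60)&(V>120))
    rep('sock',box&(abs(Z-.056)<.004)&(V<110),60)
    rep('racktop',box&(abs(Z-.036)<.004)&(S>80),60)
    rep('post',box&(Z>.042)&(Z<.1)&(S<70)&(V>100))
```

```text
btn [0.663  0.0046 0.062 ] sock [ 0.595  -0.0135  0.056 ]
wrist0 above px [341.9 183.1] [ 216  137  237  100 7728] med [0.6542 0.0021 0.05  ] lo [ 0.5238 -0.0361  0.0311] hi [0.7642 0.0415 0.1007] rect [ 0.6423 -0.0034] [0.2649 0.0498] 14.4
wrist0 btn px [356.1 183.6] [344 172  25  24 469] med [0.6642 0.0026 0.0619] lo [ 0.6521 -0.0094  0.0599] hi [0.6764 0.0146 0.0632] rect [0.6645 0.0022] [0.0262 0.0273] 45.8
wrist0 sock px [445.  160.1] [437 139  16  44 467] med [0.7635 0.029  0.0572] lo [0.7555 0.0059 0.0528] hi [0.7721 0.0504 0.0587] rect [0.7647 0.0279] [0.0118 0.0485] 13.2
wrist0 sock px [294.8 196.9] [ 274  177   42   41 1027] med [ 0.5946 -0.0147  0.0554] lo [ 0.5747 -0.035   0.0536] hi [0.6145 0.005  0.0568] rect [ 0.5948 -0.0157] [0.0402 0.0405] 14.0
wrist0 sock px [241.2 206.9] [229 201  19  18  64] med [ 0.5335 -0.0238  0.0564] lo [ 0.5199 -0.0381  0.0526] hi [ 0.5371 -0.0206  0.0597] rect [ 0.5314 -0.0272] [0.0109 0.0246] 49.4
wrist0 post px [355.1 181.5] [337 165  37  34 974] med [0.6635 0.0043 0.0534] lo [ 0.6462 -0.015   0.0493] hi [0.6824 0.0197 0.063 ] rect [0.6644
[... 6043 characters left out ...]
94] 8.0
side0 post px [253.5 149.3] [231 141  38  17 312] med [0.664  0.007  0.0521] lo [ 0.6452 -0.0149  0.0466] hi [0.6918 0.0203 0.0617] rect [0.67   0.0051] [0.0705 0.0394] 15.5
side0 post px [275.3 150.1] [269 146  14   9  48] med [ 0.6259 -0.0068  0.0428] lo [ 0.6136 -0.0178  0.0421] hi [0.6369 0.0043 0.0474] rect [ 0.6243 -0.0061] [0.0235 0.0252] 17.0
side0 post px [384.8 259.3] [377 247  19  24 301] med [0.444  0.2759 0.0643] lo [0.4323 0.2674 0.0434] hi [0.4532 0.2785 0.081 ] rect [0.4436 0.273 ] [0.014 0.024] 74.4
side0 post px [322.5 261.3] [315 252  17  20 277] med [0.5315 0.2762 0.059 ] lo [0.5217 0.2608 0.0437] hi [0.5428 0.2821 0.0611] rect [0.5324 0.2703] [0.0228 0.0252] 25.3
```

Request:
arm_command(
  targets=[
    [4,-3.7,0,0,6],
    [8,-7.3,0,0,6],
    [12,-11,0,0,6],
    [16,-14.7,0,0,6],
    [20,-18.3,0,-0.04,6],
  ],
)

```text
time: 0.78
position: [0.4405, 0.2011, 0.2225]
tool_rot: [0.693, 0.721, 0.0, -0.0]
ft_force: [0.4, 0.2, 0.9]
grip_width: 0.0604
```

Request:
arm_command(
  targets=[
    [0,0,0,0,6],
    [0,0,0,0,6],
    [0,0,0,0,6],
  ],
)

```text
time: 1.15
position: [0.4432, 0.1993, 0.2226]
tool_rot: [0.693, 0.721, 0.0, 0.0]
ft_force: [-0.1, 0.2, 0.6]
grip_width: 0.0599
```

Run:
```python
from h import *
print(robot.get_obs()['position'],robot.get_obs()['tool_rot'])
snap('wrist','w1')
```

```text
[0.44321762 0.1993106  0.22257099] [6.93378831e-01 7.20573117e-01 2.65304774e-04 3.30378288e-04]
```

View pics/w1.png

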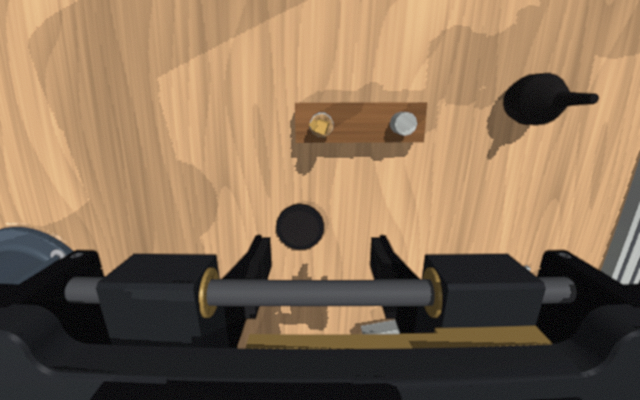

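The wrist view shows the sample post at (320,124) and the bare post at (404,123). The cap at (300,227) is clear.

Run:
```python
from h import *
np.set_printoptions(precision=4,suppress=True)
p,d,m=load('w1');W=cloud(m,d);Z=W[...,2]
box=(W[...,0]>.38)&(W[...,0]<.6)&(W[...,1]>.22)&(W[...,1]<.32)
for n,mk in [('rack',box&(Z>.03)&(Z<.042)),('tall',box&(Z>.07)),('tallcollar',box&(Z>.042)&(W[...,0]<.48)),('bare top',box&(Z>.055)&(W[...,0]>.5))]:
    w=W[mk];print(n,len(w),'lo',np.percentile(w,2,0),'hi',np.percentile(w,98,0),cv2.minAreaRect(np.float32(w[:,:2])))
    vs,us=np.where(mk);print(us.min(),us.max(),vs.min(),vs.max())
im=cv2.resize(cv2.cvtColor(p[90:160,280:440],cv2.COLOR_RGB2BGR),None,fx=5,fy=5,interpolation=2);cv2.imwrite('pics/w1c.png',im)
for c in ['scene0','side0']:
    P,D,M=load(c);print(c,[np.round(proj(M,[.4416,.2655,z]),1) for z in(.036,.082)])
```

```text
rack 4312 lo [0.4143 0.2461 0.0339] hi [0.5593 0.2914 0.0371] ((0.4874722361564636, 0.2688696086406708), (0.1511532962322235, 0.044974178075790405), 2.4330689907073975)
295 427 102 142
tall 64436 lo [0.3831 0.2215 0.2979] hi [0.5219 0.2409 0.338 ] ((0.45639947056770325, 0.24918052554130554), (0.05835840851068497, 0.1527954488992691), 89.99993133544922)
50 639 113 399
tallcollar 41079 lo [0.3819 0.2215 0.2984] hi [0.4785 0.2392 0.3384] ((0.4299986958503723, 0.24937379360198975), (0.0587448813021183, 0.09999383985996246), 89.99993133544922)
50 486 112 399
bare top 13196 lo [0.5005 0.2211 0.0618] hi [0.5298 0.2684 0.3354] ((0.5207094550132751, 0.24993173778057098), (0.07012691348791122, 0.02956153079867363), 64.42052459716797)
393 639 113 399
scene0 [array([330.9, 173. ]), array([331.5, 152.9])]
side0 [array([384. , 266.3]), array([386.9, 245.4])]
```

View pics/w1c.png

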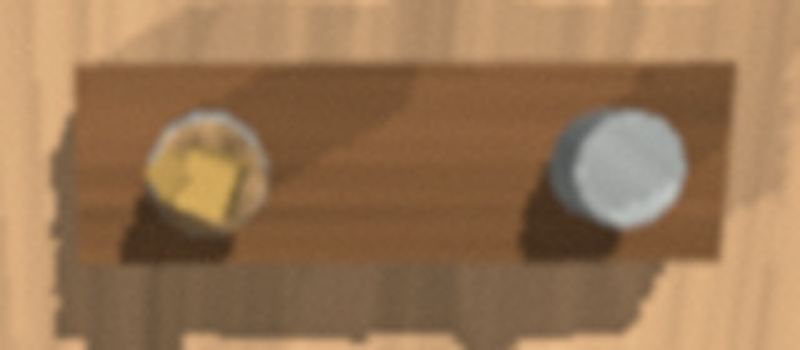

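Run:
```python
from h import *
p,d,m=load('w1')
print(plane(m,321.6,124,.083),plane(m,405.8,123.6,.062))
print([proj(m,[.442,.2665,z]) for z in (.036,.082)])
print(robot.get_obs()['position'])
```

```text
[0.44224828 0.26777797 0.083     ] [0.53165803 0.27077787 0.062     ]
[(np.float64(321.1170106529199), np.float64(122.81046027566781)), (np.float64(321.2937122476574), np.float64(125.25160090618051))]
[0.44314612 0.1991988  0.22252504]
```

Request:
arm_command(
  targets=[
    [3.4,0.1,0,0,6],
    [6.7,0.2,0,0,6],
    [6.7,0.2,4,0,6],
    [6.7,0.2,8,0,6],
    [6.7,0.2,8,0,6],
  ],
)

```text
time: 1.82
position: [0.4398, 0.2656, 0.14]
tool_rot: [0.693, 0.721, -0.003, -0.002]
ft_force: [0.2, 0.1, 0.6]
grip_width: 0.0602
```

```bash
python3 - <<'E'
from h import *
print(robot.get_obs()['position'],robot.get_obs()['tool_rot'])
snap('wrist','w2');snap('side','s2')
E
python3 -c "
import cv2;a=cv2.imread('pics/w2.png');b=cv2.imread('pics/s2.png')
cv2.imwrite('pics/c2.png',cv2.resize(cv2.vconcat([a,b]),None,fx=.75,fy=.75))"
```

```text
[0.43981076 0.26564008 0.14001226] [ 0.69337009  0.72057254 -0.00323007 -0.00164208]
```

View pics/c2.png

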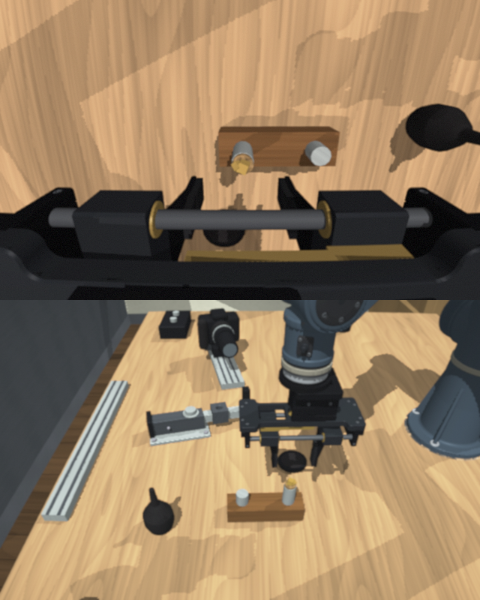

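Run:
```python
from h import *
_,_,m=load('s2');print(proj(m,[.4398,.2656,.14]),proj(m,[.442,.2,.14]),proj(m,[.442,.267,.099]))
_,_,m=load('w2');print(proj(m,[.4398,.2656,.14]),proj(m,[.442,.267,.099]),proj(m,[.442,.267,.082]));print(robot.get_obs()['position'])
```

```text
(np.float64(392.27291475300797), np.float64(216.13582678380737)) (np.float64(386.4108520857281), np.float64(183.66944542810018)) (np.float64(387.8377408930293), np.float64(237.96418958862787))
(np.float64(319.96220877078423), np.float64(253.1988528501414)) (np.float64(323.4465543589456), np.float64(225.25149562830148)) (np.float64(323.37279286898394), np.float64(216.98861403336528))
[0.44232534 0.26669949 0.14293153]
```

Projections confirm the tool is over the post: the crystal is at side pixel (384,240), where I predicted. Descending.

Request:
arm_command(
  targets=[
    [0,0,3,0,6],
    [0,0,6,0,6],
    [0,0,9,0,6],
    [0,0,9.8,0,6],
    [0,0,9.8,0,6],
  ],
)

```text
time: 2.55
position: [0.4424, 0.2672, 0.0455]
tool_rot: [0.693, 0.721, 0.001, 0.0]
ft_force: [-0.2, -0.2, 0.7]
grip_width: 0.06
```

Request:
arm_command(
  targets=[
    [0,0,0,0,6],
    [0,0,0,0,6],
    [0,0,0,0,6],
  ],
)

```text
time: 2.92
position: [0.4416, 0.2672, 0.0452]
tool_rot: [0.693, 0.721, 0.001, 0.0]
ft_force: [-0.6, 0.1, -0.2]
grip_width: 0.0599
```

```bash
python3 - <<'E'
from h import *
print(robot.get_obs()['position'],robot.get_obs()['ft_force'])
snap('wrist','w3');snap('side','s3');snap('scene','c3')
E
python3 -c "
import cv2;a=cv2.imread('pics/c3.png')[100:240,220:440];b=cv2.imread('pics/s3.png')[200:300,280:440]
cv2.imwrite('pics/c3c.png',cv2.vconcat([cv2.resize(a,(480,306)),cv2.resize(b,(480,290))]))"
```

```text
[0.44161702 0.26721206 0.04518839] [-0.63163376  0.06440474 -0.1622024 ]
```

View pics/c3c.png

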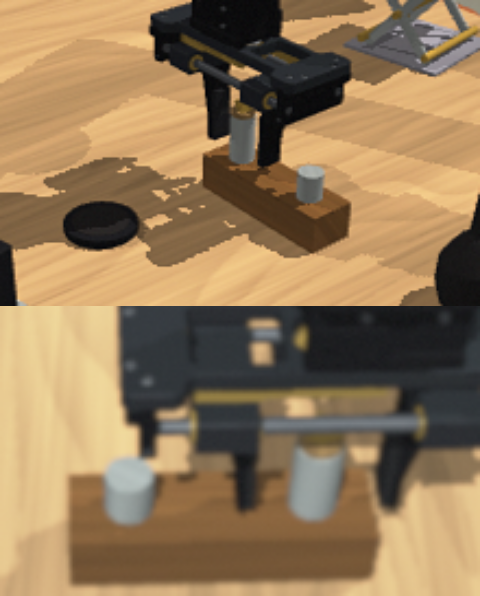

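The post stands between the fingers in both views. I'll close on it with 25 N.

Request:
arm_command(
  targets=[
    [0,0,0,0,1.5],
    [0,0,0,0,1.5],
    [0,0,0,0,1.5],
    [0,0,0,0,1.5],
    [0,0,0,0,1.5],
  ],
  newtons=25,
)

```text
time: 3.7
position: [0.4413, 0.2671, 0.0445]
tool_rot: [0.693, 0.721, -0.0, 0.0]
ft_force: [-0.6, -0.4, -0.7]
grip_width: 0.0237
```

Request:
arm_command(
  targets=[
    [0,0,0,0,1.5],
    [0,0,-1,0,1.5],
    [0,0,-3,0,1.5],
    [0,0,-5,0,1.5],
    [0,0,-6,0,1.5],
  ],
)

```text
time: 4.32
position: [0.4417, 0.2673, 0.106]
tool_rot: [0.693, 0.721, 0.001, 0.0]
ft_force: [0.2, 0.6, -1.3]
grip_width: 0.0236
```

Request:
arm_command(
  targets=[
    [0,0,-2,0,1.5],
    [0,0,-4,0,1.5],
    [0,0,-4,0,1.5],
    [0,0,-4,0,1.5],
  ],
)

```text
time: 4.82
position: [0.4407, 0.2668, 0.144]
tool_rot: [0.693, 0.721, -0.001, -0.0]
ft_force: [0.1, 0.2, -1.2]
grip_width: 0.0236
```

```bash
python3 - <<'E'
from h import *
print(robot.get_obs()['position'],robot.get_obs()['ft_force'])
snap('wrist','w4');snap('side','s4');snap('scene','c4')
E
python3 -c "
import cv2;a=cv2.imread('pics/c4.png')[60:240,220:440];b=cv2.imread('pics/s4.png')[160:300,280:440]
cv2.imwrite('pics/c4c.png',cv2.hconcat([cv2.resize(a,(400,327)),cv2.resize(b,(374,327))]))"
```

```text
[0.4407028  0.26684183 0.14400572] [ 0.0911445   0.18682488 -1.19317774]
```

View pics/c4c.png

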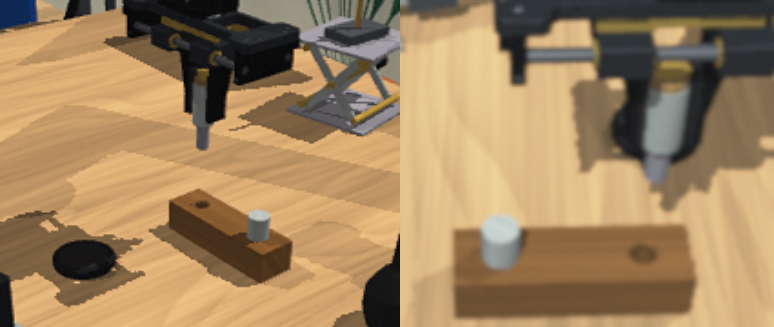

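View pics/w4.png

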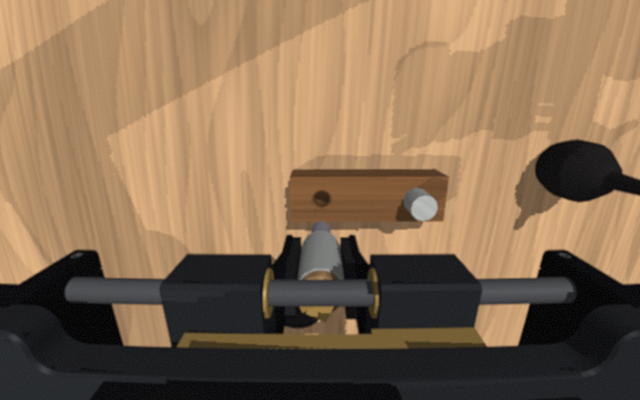

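The post is held upright and the left hole is empty. I'll check the grip offset against the hole at wrist pixel (322,199).

Run:
```python
from h import *
np.set_printoptions(precision=4,suppress=True)
for t,R in(('w4',(190,210,310,335)),('w0',None)):
    if R is None: p,d,m=load('wrist0');R=(185,208,283,307);z=.056
    else: p,d,m=load(t);z=.036
    g=p[R[0]:R[1],R[2]:R[3]].sum(2);k=(g<np.percentile(g,25)).astype(np.uint8)
    k2,l,st,c=cv2.connectedComponentsWithStats(k);i=1+np.argmax(st[1:,4]);u,v=c[i]+[R[2],R[0]]
    print(t,u,v,st[i],plane(m,u,v,z))
    im=cv2.resize(cv2.cvtColor(p[150:260,250:420],cv2.COLOR_RGB2BGR),None,fx=4.6,fy=4.6);cv2.imwrite(f'pics/{t}z.png',im)
p,d,m=load('w4');W=cloud(m,d)
for (u,v) in((320,222),(320,228),(320,236),(320,250)):print(W[v,u])
print(proj(m,[.4407,.2668,.144]),robot.get_obs()['position'],m['extrinsics'])
```

```text
w4 322.208 196.832 [  4   1  16  15 125] [0.4425 0.2697 0.036 ]
w0 294.8321167883212 196.08029197080293 [  5   5  14  13 137] [ 0.5949 -0.0136  0.056 ]
[0.4404 0.273  0.1086]
[0.4404 0.2733 0.1201]
[0.4403 0.2779 0.1433]
[0.4403 0.2783 0.1622]
(np.float64(319.95274501711657), np.float64(253.21763730201047)) [0.4406 0.2668 0.1436] [[ 0.9992  0.0399 -0.0009 -0.4511]
 [-0.0383  0.9521 -0.3035 -0.2255]
 [-0.0112  0.3033  0.9528 -0.393 ]
 [ 0.      0.      0.      1.    ]]
```

View pics/w4z.png

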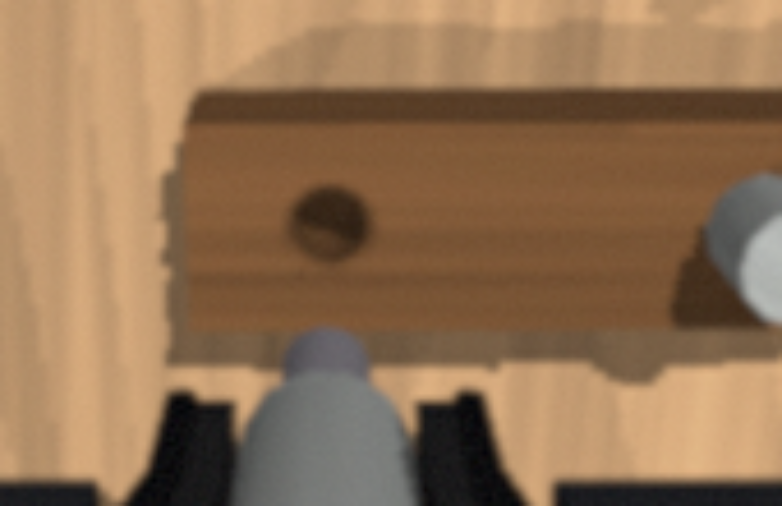

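View pics/w0z.png

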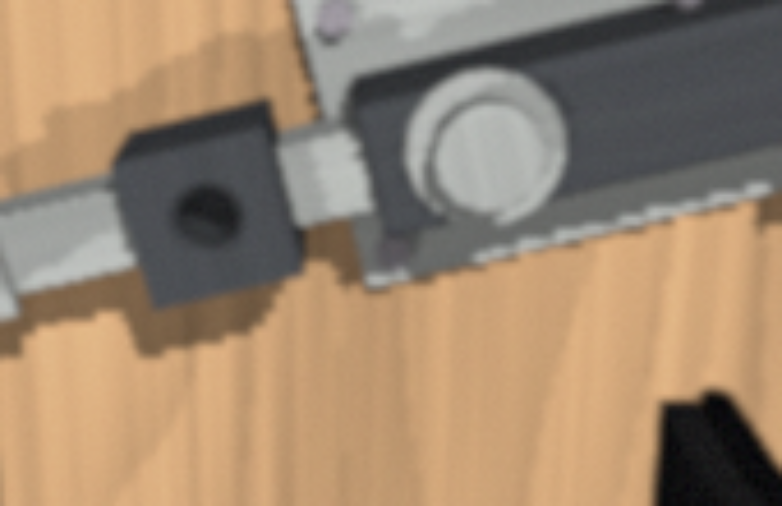

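Request:
arm_command(
  targets=[
    [-4,2,0,-0.03,1.5],
    [-9,4.5,0,-0.07,1.5],
    [-14,7,0,-0.1,1.5],
    [-19,9.5,0,-0.14,1.5],
    [-24,12,0,-0.17,1.5],
  ],
)

```text
time: 5.6
position: [0.5711, 0.0304, 0.1437]
tool_rot: [0.629, 0.778, -0.0, -0.001]
ft_force: [0.2, 1.1, -1.1]
grip_width: 0.0232
```

Run:
```python
from h import *
np.set_printoptions(precision=4,suppress=True)
o=robot.get_obs();print(o['position'],o['tool_rot'],o['grip_width'])
from scipy.spatial.transform import Rotation as R
print(R.from_quat(o['tool_rot']).as_matrix())
```

```text
[0.5711 0.0304 0.1437] [ 0.6288  0.7776 -0.0003 -0.0007] 0.02318123050277212
[[-0.2092  0.9779 -0.0015]
 [ 0.9779  0.2092  0.0004]
 [ 0.0007 -0.0013 -1.    ]]
```

Request:
arm_command(
  targets=[
    [-2.5,0.7,0,-0.02,1.5],
    [-5,1.3,0,-0.034,1.5],
    [-5,1.3,0,-0.034,1.5],
    [-5,1.3,0,-0.034,1.5],
    [-5,1.3,0,-0.034,1.5],
  ],
)

```text
time: 6.22
position: [0.5931, -0.0129, 0.1442]
tool_rot: [0.615, 0.788, -0.0, -0.001]
ft_force: [0.1, -0.0, -1.8]
grip_width: 0.0233
```

Run:
```python
from h import *
np.set_printoptions(precision=4,suppress=True)
o=robot.get_obs();print(o['position'],o['tool_rot'],o['grip_width'])
for n in('wrist','side','scene'):snap(n,n+'5')
p,d,m=load('wrist5');W=cloud(m,d);Z=W[...,2]
b=(abs(Z-.055)<.005)&(np.hypot(W[...,0]-.595,W[...,1]+.0155)<.031)&(p.max(2)<110)
print(cv2.minAreaRect(np.float32(W[b][:,:2])),np.median(W[b],0))
b=(abs(Z-.061)<.004)&(np.hypot(W[...,0]-.664,W[...,1]-.002)<.02)
print('btn',cv2.minAreaRect(np.float32(W[b][:,:2])))
vs,us=np.where(b);print(us.mean(),vs.mean())
cv2.imwrite('pics/w5z.png',cv2.resize(cv2.cvtColor(p[130:260,230:400],cv2.COLOR_RGB2BGR),None,fx=4.6,fy=4.6))
```

```text
[ 0.5931 -0.0129  0.1442] [ 0.6154  0.7882 -0.0002 -0.0007] 0.02333576718589736
((0.5944296717643738, -0.015389442443847656), (0.04017353057861328, 0.040431536734104156), 15.117271423339844) [ 0.5923 -0.0123  0.0554]
btn ((0.6639849543571472, 0.0020647775381803513), (0.02679993398487568, 0.026410376653075218), 79.16018676757812)
402.00134589502017 210.3485868102288
```

View pics/w5z.png

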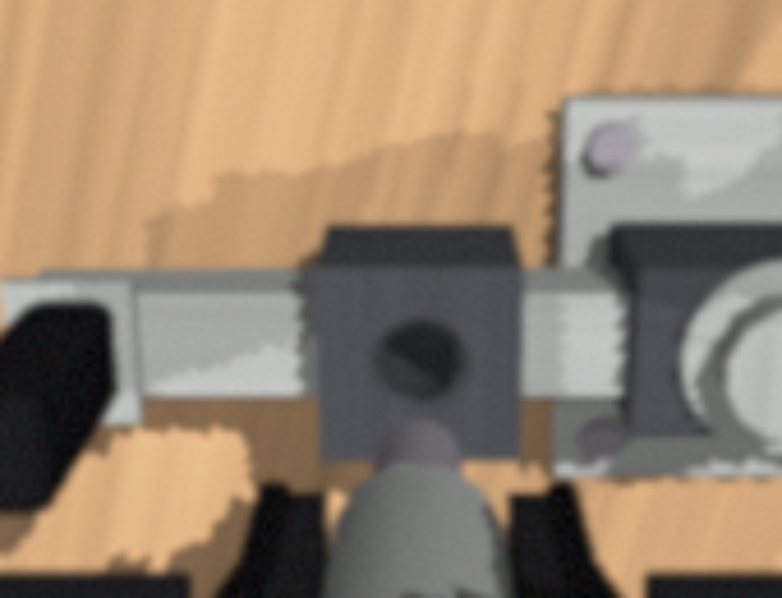

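View pics/scene5.png

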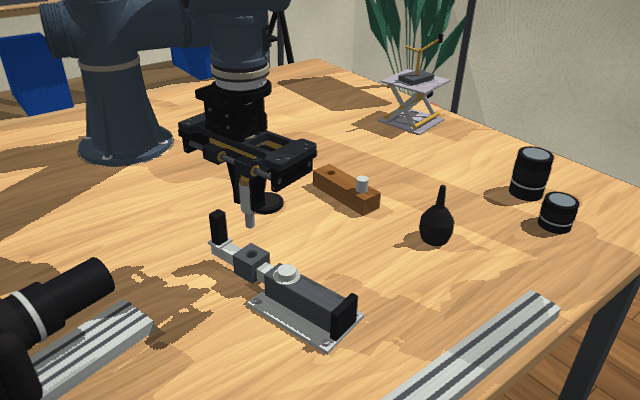

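View pics/side5.png

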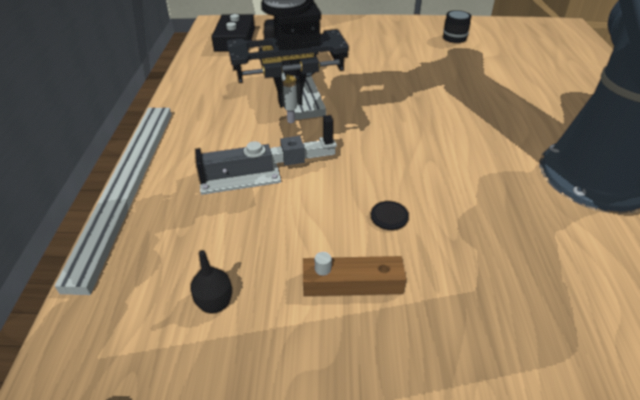

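Run:
```python
from h import *
np.set_printoptions(precision=4,suppress=True)
p,d,m=load('wrist5');W=cloud(m,d)
print('hole',plane(m,321.5,208.3,.056),'foot c',plane(m,321.5,229.1,.105),'foot +y edge',plane(m,321.5,221.3,.105))
print('foot depth',W[223:232,321])
p,d,s=load('scene5');print('pred foot scene',proj(s,[.5931,-.0129,.105]));
p,d,s=load('side5');print('pred foot side',proj(s,[.5931,-.0129,.105]))
for t,r in(('scene5',(170,240,220,280)),('side5',(70,170,260,340))):
    p,_,_=load(t);cv2.imwrite(f'pics/{t}z.png',cv2.resize(cv2.cvtColor(p[r[0]:r[1],r[2]:r[3]],cv2.COLOR_RGB2BGR),None,fx=5,fy=5))
```

```text
hole [ 0.5949 -0.0144  0.056 ] foot c [ 0.5945 -0.0136  0.105 ] foot +y edge [ 0.5931 -0.0076  0.105 ]
foot depth [[ 0.5925 -0.0068  0.1107]
 [ 0.5924 -0.0066  0.1129]
 [ 0.5923 -0.0061  0.116 ]
 [ 0.5924 -0.0067  0.1165]
 [ 0.5924 -0.0066  0.1185]
 [ 0.5924 -0.0066  0.1202]
 [ 0.5924 -0.0066  0.1221]
 [ 0.5923 -0.0064  0.1241]
 [ 0.5912 -0.002   0.1361]]
pred foot scene (np.float64(251.43794485131508), np.float64(227.11413947497428))
pred foot side (np.float64(291.11584465126657), np.float64(120.81998829955121))
```

View pics/scene5z.png

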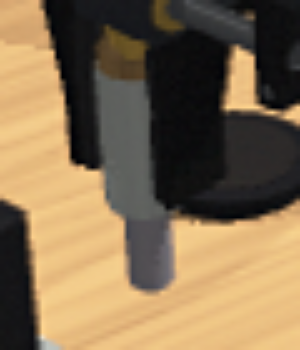

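View pics/side5z.png

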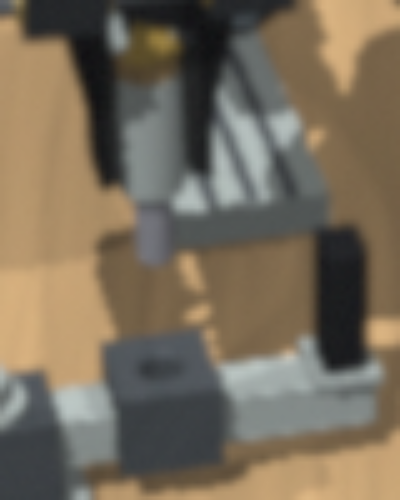

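Request:
arm_command(
  targets=[
    [-0.2,0.1,1.5,0,1.5],
    [-0.2,0.1,3,0,1.5],
    [-0.2,0.1,4.2,0,1.5],
    [-0.2,0.1,4.2,0,1.5],
    [-0.2,0.1,4.2,0,1.5],
  ],
)

```text
time: 7.0
position: [0.5955, -0.0159, 0.1024]
tool_rot: [0.616, 0.788, 0.0, 0.0]
ft_force: [-0.7, -0.6, 0.1]
grip_width: 0.0235
```

Run:
```python
from h import *
np.set_printoptions(precision=4,suppress=True)
o=robot.get_obs();print(o['position'],o['ft_force'])
ims=[]
for n,r in(('wrist',(150,250,250,390)),('side',(90,160,250,340)),('scene',(200,280,210,300))):
    p,d,m=snap(n,n+'6');ims.append(cv2.resize(cv2.cvtColor(p[r[0]:r[1],r[2]:r[3]],cv2.COLOR_RGB2BGR),(400,285)))
cv2.imwrite('pics/z6.png',np.vstack([np.hstack(ims[1:]),np.hstack([ims[0],ims[0]*0])]))
```

```text
[ 0.5955 -0.0159  0.1024] [-0.7273 -0.5685  0.09  ]
```

View pics/z6.png

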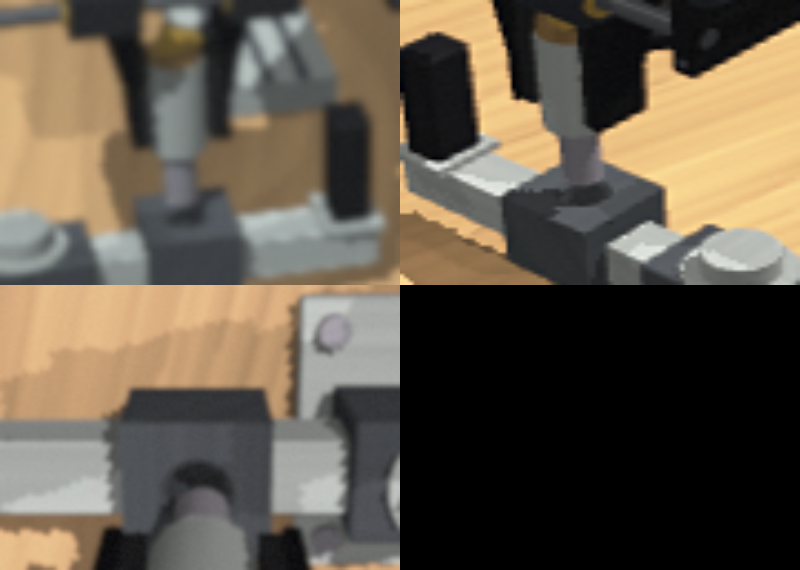

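All three views show the stem foot just over the hole. I'll lower it gently and watch the force.

Request:
arm_command(
  targets=[
    [0,0,0.4,0,1.5],
    [0,0,0.8,0,1.5],
    [0,0,1.1,0,1.5],
    [0,0,1.3,0,1.5],
    [0,0,1.5,0,1.5],
  ],
)

```text
time: 7.78
position: [0.5951, -0.0158, 0.0873]
tool_rot: [0.616, 0.788, -0.0, -0.0]
ft_force: [-0.1, 0.3, -0.8]
grip_width: 0.0228
```

No contact force 8 mm into the hole. Continuing down to z≈0.065.

Request:
arm_command(
  targets=[
    [0,0,0.5,0,1.5],
    [0,0,1,0,1.5],
    [0,0,1.5,0,1.5],
    [0,0,1.9,0,1.5],
    [0,0,2.1,0,1.5],
  ],
)

```text
time: 8.4
position: [0.5951, -0.0158, 0.0661]
tool_rot: [0.616, 0.788, -0.0, -0.0]
ft_force: [-1.3, 0.8, -0.0]
grip_width: 0.0233
```

Run:
```python
from h import *
np.set_printoptions(precision=4,suppress=True)
o=robot.get_obs();print(o['position'],o['ft_force'])
ims=[]
for n,r in(('side',(90,160,250,340)),('scene',(200,280,210,300))):
    p,d,m=snap(n,n+'7');ims.append(cv2.resize(cv2.cvtColor(p[r[0]:r[1],r[2]:r[3]],cv2.COLOR_RGB2BGR),(400,300)))
cv2.imwrite('pics/z7.png',np.hstack(ims))
```

```text
[ 0.5951 -0.0158  0.0661] [-1.3001  0.8372 -0.0029]
```

View pics/z7.png

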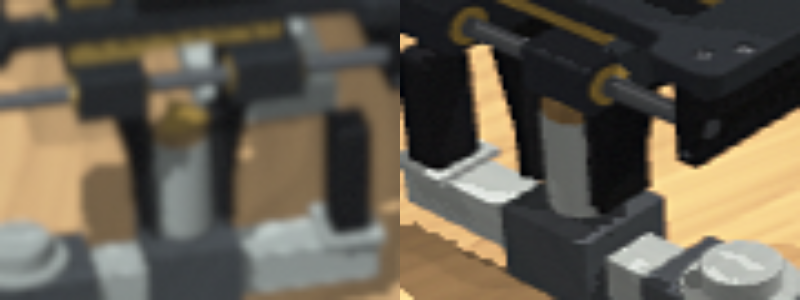

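Nearly seated. I'll press a little further until contact.

Request:
arm_command(
  targets=[
    [0,0,0.1,0,1.5],
    [0,0,0.2,0,1.5],
    [0,0,0.3,0,1.5],
    [0,0,0.3,0,1.5],
  ],
)

```text
time: 9.0
position: [0.5952, -0.0157, 0.0645]
tool_rot: [0.616, 0.788, -0.0, -0.0]
ft_force: [-4.2, 0.0, 6.1]
grip_width: 0.0233
```

Request:
arm_command(
  targets=[
    [0,0,-0.1,0,4.5],
    [0,0,-0.1,0,4.5],
    [0,0,-0.1,0,4.5],
    [0,0,-0.1,0,4.5],
  ],
)

```text
time: 9.5
position: [0.5957, -0.0159, 0.0645]
tool_rot: [0.616, 0.788, 0.0, 0.0]
ft_force: [-0.1, -0.2, 0.1]
grip_width: 0.0439
```

Request:
arm_command(
  targets=[
    [0,0,-2,0,4.5],
    [0,0,-5,0,4.5],
    [0,0,-8,0,4.5],
    [0,0,-10,0,4.5],
    [0,0,-10,0,4.5],
  ],
)

```text
time: 10.12
position: [0.5967, -0.0161, 0.1662]
tool_rot: [0.616, 0.788, 0.001, 0.002]
ft_force: [0.2, 1.1, -0.5]
grip_width: 0.0448
```

Run:
```python
from h import *
np.set_printoptions(precision=4,suppress=True)
o=robot.get_obs();print(o['position'],o['ft_force'])
ims=[]
for n,r in(('side',(90,180,190,340)),('scene',(200,320,200,360)),('wrist',(100,260,220,460))):
    p,d,m=snap(n,n+'8');ims.append(cv2.resize(cv2.cvtColor(p[r[0]:r[1],r[2]:r[3]],cv2.COLOR_RGB2BGR),(400,260)))
cv2.imwrite('pics/z8.png',np.vstack([np.hstack(ims[:2]),np.hstack([ims[2],ims[2]*0])]))
p,d,m=load('side8');W=cloud(m,d);b=(np.hypot(W[...,0]-.595,W[...,1]+.0155)<.02)&(W[...,2]>.06)&(W[...,2]<.135)
print('side crystal top',np.percentile(W[b][:,2],[50,98,100]))
p,d,m=load('scene8');W=cloud(m,d);b=(np.hypot(W[...,0]-.595,W[...,1]+.0155)<.02)&(W[...,2]>.06)&(W[...,2]<.135)
print('scene',np.percentile(W[b][:,2],[50,98,100]))
```

```text
[ 0.5967 -0.0161  0.1662] [ 0.1602  1.0625 -0.4658]
side crystal top [0.0908 0.1143 0.1155]
scene [0.0921 0.1179 0.1193]
```

View pics/z8.png

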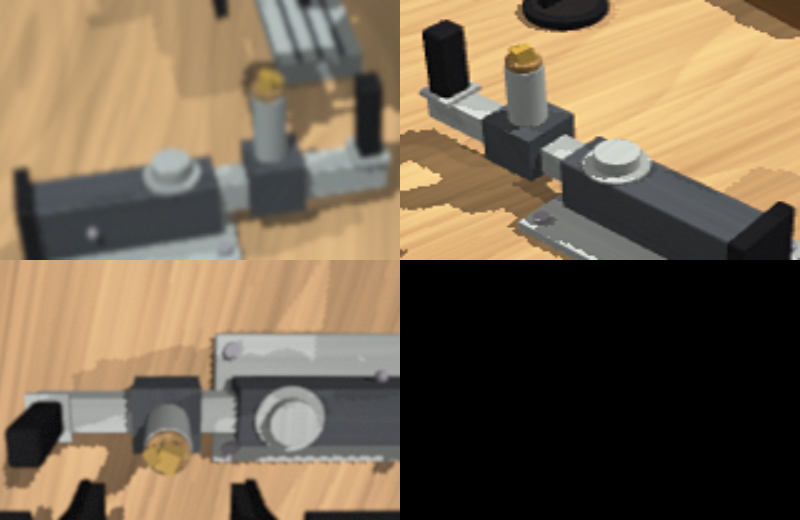

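The post is seated: its collar rests on the socket and the crystal top is at 0.115 to 0.119 m, against about 0.119 expected. For the button I'll turn the tool a quarter turn, so the wide gripper body stays clear of the crystal.

Request:
arm_command(
  targets=[
    [0,2,0,0.16,0],
    [0,4,0,0.32,0],
    [0,6,0,0.48,0],
    [0,7,0,0.64,0],
    [0,7,0,0.8,0],
  ],
)

```text
time: 10.9
position: [0.6633, 0.0014, 0.1625]
tool_rot: [0.875, 0.484, -0.001, -0.001]
ft_force: [-0.0, 1.0, -1.3]
grip_width: 0.0045
```

Request:
arm_command(
  targets=[
    [0,0,0,0.16,0],
    [0,0,0,0.32,0],
    [0,0,0,0.48,0],
    [0,0,0,0.64,0],
    [0,0,0,0.77,0],
  ],
)

```text
time: 11.52
position: [0.6624, 0.0012, 0.1626]
tool_rot: [0.993, 0.12, -0.002, -0.0]
ft_force: [-0.0, 0.3, 0.1]
grip_width: 0.0004
```

Request:
arm_command(
  targets=[
    [0,0,1,0,0],
    [0,0,3,0,0],
    [0,0,5,0,0],
    [0,0,7,0,0],
    [0,0,7,0,0],
  ],
)

```text
time: 12.15
position: [0.6613, 0.0013, 0.0916]
tool_rot: [0.992, 0.123, -0.003, -0.001]
ft_force: [-0.2, 0.9, 0.2]
grip_width: 0.0004
```

Run:
```python
from h import *
np.set_printoptions(precision=4,suppress=True)
o=robot.get_obs();print(o['position'],o['tool_rot'],o['ft_force'],o['grip_width'],o['q'])
from scipy.spatial.transform import Rotation as R
print(R.from_quat(o['tool_rot']).as_matrix())
ims=[]
for n,r in(('side',(80,180,190,340)),('scene',(180,320,200,360))):
    p,d,m=snap(n,n+'9');ims.append(cv2.resize(cv2.cvtColor(p[r[0]:r[1],r[2]:r[3]],cv2.COLOR_RGB2BGR),(400,300)))
cv2.imwrite('pics/z9.png',np.hstack(ims))
```

```text
[0.6613 0.0013 0.0916] [ 0.9925  0.1225 -0.0028 -0.0008] [-0.1684  0.9323  0.233 ] 0.0004129384969216888 [-0.1666  0.733   1.4333 -0.      0.9811  1.1585]
[[ 0.97    0.2432 -0.0057]
 [ 0.2432 -0.97    0.001 ]
 [-0.0053 -0.0023 -1.    ]]
```

View pics/z9.png

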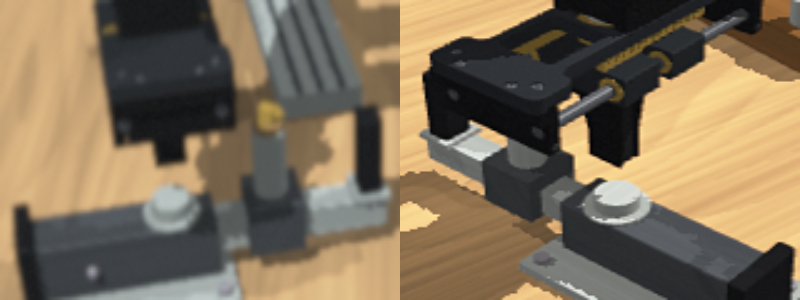

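Request:
arm_command(
  targets=[
    [0.3,0,1,0,0],
    [0.3,0,2,0,0],
    [0.3,0,2.8,0,0],
    [0.3,0,3.3,0,0],
    [0.3,0,3.6,0,0],
  ],
)

```text
time: 12.88
position: [0.6657, 0.0019, 0.0585]
tool_rot: [0.993, 0.122, -0.001, -0.0]
ft_force: [-2.2, 0.1, 3.2]
grip_width: 0.0003
```

Request:
arm_command(
  targets=[
    [0,0,0.2,0,0],
    [0,0,0.4,0,0],
    [0,0,0.5,0,0],
    [0,0,0.6,0,0],
    [0,0,0.6,0,0],
  ],
)

```text
time: 13.5
position: [0.6658, 0.0019, 0.0548]
tool_rot: [0.993, 0.122, -0.0, 0.0]
ft_force: [-5.9, -0.1, 14.4]
grip_width: 0.0007
```

Request:
arm_command(
  targets=[
    [0,0,0.1,0,0],
    [0,0,0.1,0,0],
    [0,0,0.1,0,0],
  ],
)

```text
time: 13.88
position: [0.6658, 0.0019, 0.0548]
tool_rot: [0.992, 0.122, -0.0, 0.0]
ft_force: [-5.6, 1.1, 17.3]
grip_width: 0.0004
```

Request:
arm_command(
  targets=[
    [0,0,-2,0,0],
    [0,0,-5,0,0],
    [0,0,-9,0,0],
    [0,0,-11,0,0],
    [0,0,-11,0,4],
  ],
)

```text
time: 14.5
position: [0.6684, 0.0015, 0.1641]
tool_rot: [0.993, 0.122, 0.003, 0.001]
ft_force: [0.1, 0.8, 0.9]
grip_width: 0.0048
```

Run:
```python
from h import *
np.set_printoptions(precision=4,suppress=True)
o=robot.get_obs();print(o['position'],o['ft_force'],o['grip_width'])
ims=[]
for n,r in(('side',(80,180,190,340)),('scene',(180,320,200,360))):
    p,d,m=snap(n,n+'10');ims.append(cv2.resize(cv2.cvtColor(p[r[0]:r[1],r[2]:r[3]],cv2.COLOR_RGB2BGR),(400,300)))
    for tag in(n+'0',n+'10'):
        P,D,M=load(tag);W=cloud(M,D);b=np.hypot(W[...,0]-.664,W[...,1]-.0015)<.007
        print(tag,np.median(W[b],0),b.sum())
    for tag in(n+'0',n+'10'):
        P,D,M=load(tag);W=cloud(M,D);b=(abs(W[...,2]-.055)<.005)&(np.hypot(W[...,0]-.595,W[...,1]+.0155)<.031)&(P.max(2)<110)
        print('sock',cv2.minAreaRect(np.float32(W[b][:,:2])))
cv2.imwrite('pics/z10.png',np.hstack(ims))
```

```text
[0.6684 0.0015 0.1641] [0.1463 0.7801 0.9088] 0.004752515131904769
side0 [0.6678 0.0026 0.2262] 65
side10 [0.6637 0.0027 0.0525] 26
sock ((0.5944166779518127, -0.015135461464524269), (0.03959083929657936, 0.04027571529150009), 13.492584228515625)
sock ((0.5943567752838135, -0.015508683398365974), (0.04072272777557373, 0.04274271801114082), 12.559653282165527)
scene0 [0.6604 0.0009 0.4022] 246
scene10 [0.6668 0.004  0.0565] 74
sock ((0.5942859053611755, -0.018172284588217735), (0.041714876890182495, 0.04106603562831879), 14.229093551635742)
sock ((0.5942857265472412, -0.018291359767317772), (0.041943784803152084, 0.04055093228816986), 15.317891120910645)
```

View pics/z10.png

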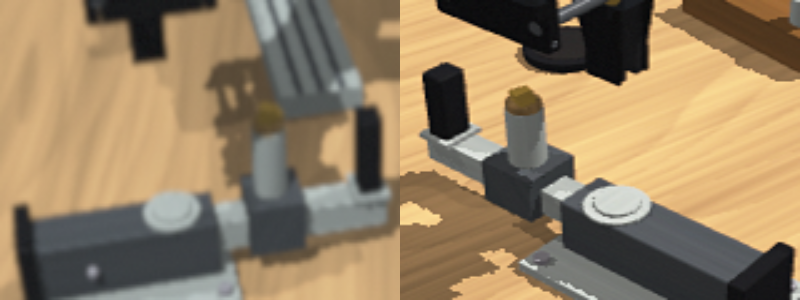

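The button is 8 mm lower, about level with its bezel, and the arm hasn't moved. Next is the handle, keeping this tool orientation so the jaws run across the tube and the view of the sample stays free.

Request:
arm_command(
  targets=[
    [-3,0,0,0,5],
    [-7,0,0,0,5],
    [-11,0,0,0,5],
    [-14.3,0,0,0,5],
    [-14.3,0,0,0,5],
  ],
)

```text
time: 15.22
position: [0.524, -0.0326, 0.1601]
tool_rot: [0.993, 0.121, -0.003, -0.001]
ft_force: [0.7, -0.2, 0.5]
grip_width: 0.0492
```

Request:
arm_command(
  targets=[
    [0,0,1,0,5],
    [0,0,3,0,5],
    [0,0,4,0,5],
    [0,0,4,0,5],
    [0,0,4,0,5],
  ],
)

```text
time: 15.85
position: [0.5281, -0.0329, 0.1216]
tool_rot: [0.993, 0.122, 0.0, 0.0]
ft_force: [-0.7, 0.5, -0.5]
grip_width: 0.0502
```

Run:
```python
from h import *
np.set_printoptions(precision=4,suppress=True)
o=robot.get_obs();print(o['position'],o['ft_force'],o['grip_width'])
ims=[]
for n,r in(('side',(60,180,220,380)),('scene',(160,300,150,330)),('wrist',(100,300,160,480))):
    p,d,m=snap(n,n+'11');ims.append(cv2.resize(cv2.cvtColor(p[r[0]:r[1],r[2]:r[3]],cv2.COLOR_RGB2BGR),(400,290)))
for tag in('wrist0','scene10','side10'):
        P,D,M=load(tag);W=cloud(M,D);b=(abs(W[...,2]-.1015)<.003)&(np.hypot(W[...,0]-.527,W[...,1]+.032)<.03)
        print(tag,b.sum(),cv2.minAreaRect(np.float32(W[b][:,:2])) if b.sum() else '')
cv2.imwrite('pics/z11.png',np.vstack([np.hstack(ims[:2]),np.hstack([ims[2],ims[2]*0])]))
```

```text
[ 0.5281 -0.0329  0.1216] [-0.7386  0.4567 -0.4817] 0.050209280467888404
wrist0 330 ((0.5266469717025757, -0.03219924494624138), (0.018008848652243614, 0.021437445655465126), 14.629021644592285)
scene10 114 ((0.5271390080451965, -0.034755345433950424), (0.018392017111182213, 0.02261890098452568), 11.649102210998535)
side10 54 ((0.5267374515533447, -0.03157778084278107), (0.016969313845038414, 0.021854594349861145), 9.64777660369873)
```

View pics/z11.png

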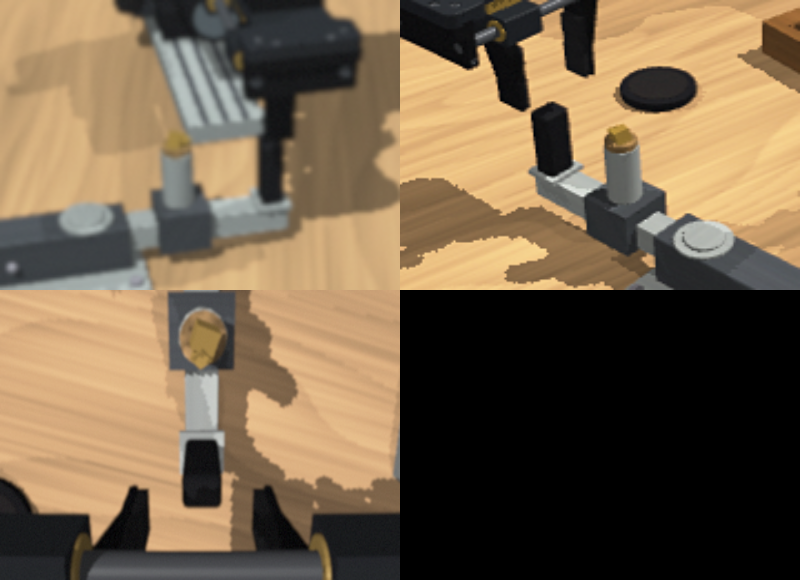

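The handle top measures (0.5267,-0.032), 9.6° to 14.6° across the views, and it is centred between the fingers. I'll descend and grip at 50 N.

Request:
arm_command(
  targets=[
    [-0.1,0,2,0,5],
    [-0.1,0,4,0,5],
    [-0.1,0,5.5,0,5],
    [-0.1,0,5.8,0,5],
    [-0.1,0,5.8,0,5],
  ],
)

```text
time: 16.62
position: [0.5268, -0.0332, 0.0637]
tool_rot: [0.993, 0.122, 0.0, 0.0]
ft_force: [-0.2, 0.6, -0.3]
grip_width: 0.0497
```

Request:
arm_command(
  targets=[
    [0,0,0,0,1.2],
    [0,0,0,0,1.2],
    [0,0,0,0,1.2],
    [0,0,0,0,1.2],
    [0,0,0,0,1.2],
  ],
  newtons=50,
)

```text
time: 17.25
position: [0.5269, -0.0338, 0.0638]
tool_rot: [0.992, 0.122, 0.0, 0.001]
ft_force: [-0.2, -3.4, 2.2]
grip_width: 0.0218
```

Gripped at 22 mm. Pulling slowly along tool −x.

Request:
arm_command(
  targets=[
    [-0.5,0,0,0,1.2],
    [-1,0,0,0,1.2],
    [-1.5,0,0,0,1.2],
    [-2,0,0,0,1.2],
    [-2.5,0,0,0,1.2],
  ],
)

```text
time: 17.88
position: [0.5031, -0.0398, 0.0638]
tool_rot: [0.993, 0.122, 0.001, 0.001]
ft_force: [4.2, -3.1, -0.9]
grip_width: 0.0214
```

Request:
arm_command(
  targets=[
    [-0.5,0,0,0,1.2],
    [-1,0,0,0,1.2],
    [-1.5,0,0,0,1.2],
    [-2,0,0,0,1.2],
    [-2.5,0,0,0,1.2],
  ],
)

```text
time: 18.5
position: [0.4793, -0.0458, 0.0638]
tool_rot: [0.993, 0.122, 0.002, 0.001]
ft_force: [4.7, -2.8, -1.1]
grip_width: 0.0216
```

Request:
arm_command(
  targets=[
    [-0.5,0,0,0,1.2],
    [-1,0,0,0,1.2],
    [-1.5,0,0,0,1.2],
    [-1.8,0,0,0,1.2],
    [-1.8,0,0,0,1.2],
  ],
)

```text
time: 19.12
position: [0.4615, -0.0503, 0.0638]
tool_rot: [0.993, 0.122, 0.001, 0.001]
ft_force: [4.3, -3.4, -0.2]
grip_width: 0.0218
```

```bash
cat > chk.py <<'E'
from h import *
import sys
np.set_printoptions(precision=4,suppress=True)
t=sys.argv[1]
o=robot.get_obs();print(o['time'],o['position'],o['ft_force'],o['grip_width'])
ims=[]
for n,r in(('side',(60,180,180,360)),('scene',(140,320,150,390)),('wrist',(80,320,120,440))):
    p,d,m=snap(n,n+t);ims.append(cv2.resize(cv2.cvtColor(p[r[0]:r[1],r[2]:r[3]],cv2.COLOR_RGB2BGR),(400,290)))
    W=cloud(m,d);b=(abs(W[...,2]-.055)<.005)&(np.hypot(W[...,0]-.527,W[...,1]+.032)<.034)&(p.max(2)<110)
    if b.sum()>20:
        r=cv2.minAreaRect(np.float32(W[b][:,:2]));print(n,r,'travel',np.hypot(r[0][0]-.5944,r[0][1]+.0155))
cv2.imwrite(f'pics/z{t}.png',np.vstack([np.hstack(ims[:2]),np.hstack([ims[2],ims[2]*0])]))
E
python3 chk.py 12
```

```text
19.125 [ 0.4615 -0.0503  0.0638] [ 4.2535 -3.369  -0.2031] 0.02179273236519666
side ((0.5290501117706299, -0.029523029923439026), (0.039105888456106186, 0.03838755190372467), 12.829329490661621) travel 0.06683751386627751
scene ((0.5292218923568726, -0.03417811542749405), (0.04234323650598526, 0.04244751110672951), 13.425823211669922) travel 0.06780160552569463
wrist ((0.5290697813034058, -0.03256228193640709), (0.039925482124090195, 0.04014133661985397), 14.735932350158691) travel 0.0675215442641997
```

View pics/z12.png

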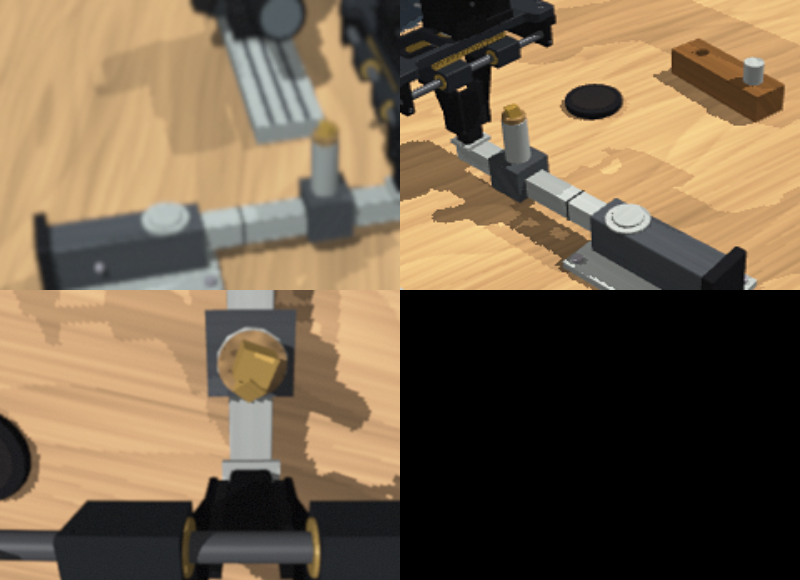

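Travel is about 67 mm with no slip, and the first band is well out. I'll pull the last few mm to the hard end, watching the force.

Request:
arm_command(
  targets=[
    [-0.1,0,0,0,1.2],
    [-0.2,0,0,0,1.2],
    [-0.3,0,0,0,1.2],
    [-0.4,0,0,0,1.2],
    [-0.4,0,0,0,1.2],
  ],
)

```text
time: 19.9
position: [0.4589, -0.051, 0.0638]
tool_rot: [0.993, 0.122, 0.002, 0.001]
ft_force: [7.2, 0.6, -2.5]
grip_width: 0.0217
```

Request:
arm_command(
  targets=[
    [-0.1,0,0,0,1.2],
    [-0.2,0,0,0,1.2],
    [-0.2,0,0,0,1.2],
    [-0.2,0,0,0,1.2],
  ],
)

```text
time: 20.4
position: [0.4589, -0.0511, 0.0638]
tool_rot: [0.993, 0.121, 0.004, 0.001]
ft_force: [11.0, 3.7, -4.7]
grip_width: 0.0214
```

```bash
python3 chk.py 13; python3 -c "
import cv2;a=cv2.imread('pics/scene13.png')[220:300,230:330];b=cv2.imread('pics/side13.png')[120:180,230:330]
cv2.imwrite('pics/z13b.png',cv2.hconcat([cv2.resize(a,(400,320)),cv2.resize(b,(400,320))]))"
```

```text
20.4 [ 0.4589 -0.0511  0.0638] [10.9956  3.6665 -4.7413] 0.021439584967131168
side ((0.5264396071434021, -0.030290352180600166), (0.03943265601992607, 0.03845527768135071), 14.141386032104492) travel 0.06955120067151474
scene ((0.5264396071434021, -0.035114847123622894), (0.042280569672584534, 0.04158218950033188), 14.84885311126709) travel 0.07073441330007782
wrist ((0.5261736512184143, -0.03307730332016945), (0.03961406648159027, 0.03998125344514847), 13.903400421142578) travel 0.07045421392703083
```

View pics/z13b.png

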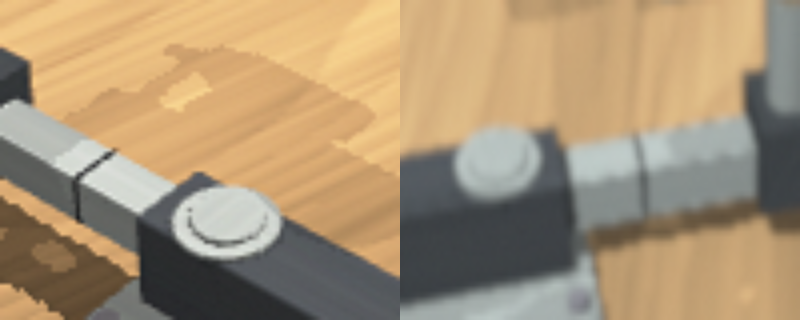

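View pics/scene13.png

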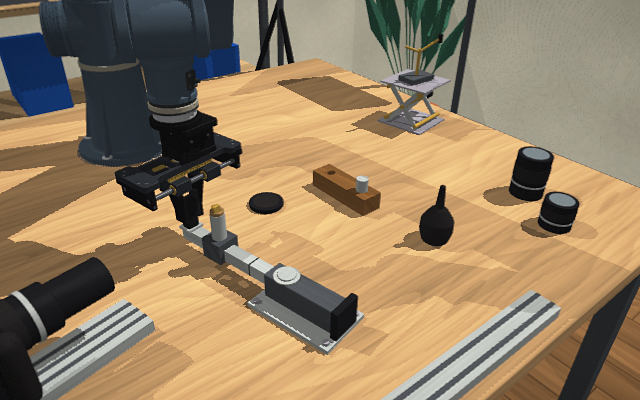

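The arm is against the hard end: travel is about 70 mm, the tool held still while the force rose from 7 to 11 N, and the second band has reached the mouth. The sample is upright and the button is down. Handing in.

```bash
python3 -c "
from rig import robot
print(robot.hand_in()); o=robot.get_obs(); print(o['time'],o['position'],o['ft_force'],o['grip_width'])"
```

```text
the job is handed in; nothing more can be done
None
the job is handed in; nothing more can be done
```

I moved the sample post from the rack into the arm's socket, pressed the release button fully down, and pulled the handle past the first click to the second stop. I handed in at about 20.4 s of the 64 s, still gripping the handle with 50 N.

- **Post:** after release, the cameras showed the collar resting on the socket, with the crystal tip at 115–119 mm (119 mm expected).
- **Button:** camera depth showed it 8 mm lower, and it stopped moving as my push rose from 14 N to 17 N. The fingertips measured 7.2 mm down, within calibration error.
- **Arm:** three cameras gave 69.6, 70.7 and 70.5 mm of travel. The handle stayed still while the force rose from 7 to 11 N, so it was against the hard stop. Only one band was still showing and the other was at the tube mouth.
- **Other objects:** the bare post, cap and blower looked undisturbed in the last scene picture.

No check failed. The scene camera put the stage about 3 mm off the other two in y, so I used the wrist and side values. The state could not be read after hand-in, so I have no check on the final second.

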